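# Pack the specimen carrier: cold brick, vial tray, lid

### The job

Pack the open specimen carrier for transport: lay the white cold brick flat in the bottom recess, then seat the aluminium vial tray fully down on the ledge above it, then shut the lid completely. Each part fits in only one order; keep the brick and the tray upright (grip rib up) all the way, set them down rather than dropping them, and leave the other things on the bench where they are.

Things in the scene. Friction and masses are not known exactly. Their poses are not given: they have to be found in the camera images.
- carrier: Grey plastic box, fixed, open on top, 184 (its x) x 144 (its y) x 120 mm high; origin at the centre of its underside. Stepped inside: upper opening 168 x 128 mm (walls 8 mm) from the rim down to a ledge at height 66 mm; below it a recess 136 x 96 mm down to the floor at height 8 mm. Lid hinged on the long +y rim. On the left half of the bench, turned up to 0.2 rad.
- carrier_floor (a point): Centre of the recess floor, 8 mm above the carrier's underside; axes as the carrier's. The brick's underside belongs here.
- carrier_ledge (a point): Centre of the carrier at the height of the ledge, 66 mm above its underside; axes as the carrier's. The tray's underside belongs here.
- lid (a joint): Lid angle, rad: 0 shut, 1.57 upright, 1.95 stop leaning back; starts at 1.6 to 1.9. A flat grey plate, 184 mm along the hinge, 144 mm from hinge to free edge, 10 mm thick, no knob; shut, its underside is 120.5 mm above the bench. A stiff hinge (0.2 N m friction) holds it at any angle: push it all the way, 2 to 4 N near its free edge.
- lid_hinge (a point): Middle of the hinge line, on the underside plane of the lid, 120.5 mm above the bench and 72 mm to the carrier's +y side. The axes turn with the lid: x lies along the hinge, the lid reaches 144 mm along -y from here, and z is the normal of its outer face.
- lid_edge (a point): Middle of the lid's free edge, on its outer (top) face; axes as lid_hinge.
- brick: White plastic slab 128 (its x) x 88 (its y) x 28 mm with an upright grip rib in the middle of its top: 14 mm thick along x, 46 mm long along y, 24 mm high (total 52 mm). Origin at the centre of its underside. 0.3 to 0.5 kg. Same after half a turn. Starts rib up on the bench to the right (-y) of the carrier; brick and tray may have swapped places.
- tray: Aluminium plate 160 (its x) x 120 (its y) x 10 mm; upright grip rib in the middle: 12 mm thick along x, 50 mm long along y, 38 mm above the plate (total 48 mm); four fixed capped vials (20 mm wide, 44 mm tops) along each short end, 67 mm from the middle. Origin: centre of underside. 0.26 to 0.44 kg. Same after half a turn. Starts to the right (-y) of the carrier.
- tipbox: Bystander: white pipette-tip box with clear lid, 85 x 125 x 65 mm, origin under its centre.
- tuberack: Bystander: white rack of capped tubes, 60 x 200 x 95 mm, origin under its centre.
- pot: Bystander: small clear screw-top specimen pot, 56 mm across, 70 mm high, origin under its centre, just beyond the brick and tray.
- washbottle: Bystander: clear bottle, 70 mm across, 170 mm high, origin under its centre.
- mouse: Bystander: white computer mouse, 100 x 58 x 30 mm, origin under its centre.
- timer: Bystander: flat white bench timer, 60 x 75 x 20 mm, origin under its centre.
- dishes: Bystander: stack of three clear culture dishes, 92 mm across, 45 mm high, origin under its centre.
Not all that is in view belongs to the job. There is more than one size of the carrier; the one meant has the size given above.

How it is judged:
By the outcome, as a careful person would: the job done as asked, in the order asked, and still so for the second after the job is handed in, with the robot touching nothing.
It also fails if it takes over 72 s, if anything falls off the work surface, if the arm or the gripper's body presses on something with over 40 N, if the wrist force passes 120 N, or if a joint passes its speed limit or range.

### The arm

A 6-joint arm with a two-finger parallel gripper is mounted at the origin on the work surface. World frame = base frame: x ahead of the robot, y to its left, z up, the work surface at z = 0. Lengths are in m, angles in degrees, forces in N, time in s.
With the tool pointing down it reaches from about 0.4 to 0.825 m from the base axis. Payload 7 kg.
Tool frame: the origin (TCP) lies at the very end of the fingers, on their centre line; the grasp point (between the pads) lies 19 mm behind it; z points along the fingers, y is the line along which they close (so a half turn about z gives the same grasp; the last joint's range is limited). The gripper opens to 88 mm and grips with 3 to 60 N. Pads are 19 mm wide; open, the fingers measure 130 mm over their backs; the gripper's body (78 mm by 193 mm) begins 47 mm behind the grasp point.
Start: joints at [85.09, 20.546, 0.682, 0, -70.136, -16.507], TCP at [0.246, 0.628, 0.191] pointing down, gripper open.
Joint ranges: [-176.03, 176.03], [-82.01, 121.73], [-58.28, 71.71], [-173.87, 95.51], [-174.79, -0.11], [-173.66, 173.66]. Speed limits (degrees/s): [136.94, 136.94, 172.46, 180, 180, 180].

### API

Orientations are given as [roll, pitch, yaw] about the fixed x, y, z axes, in that order (R = Rz(yaw) Ry(pitch) Rx(roll)).
In Python, from plant import get_obs, snapshot, camera_params, close_job, boxes_of, cut_out, landmark_of gives the robot as it stands.
- The arm moves only by the shell command python3 -m inch 'ROWS' [OPENING]. ROWS is text: rows parted by semicolons, each of 6 numbers parted by spaces: the shift along the tool's x, y, z in units of 30 cm (1.0 is 30 cm), then the turn, a rotation vector about the tool's x, y, z in units of pi rad (1.0 is pi rad). A call has 1 to 10 rows; each row is the pose to reach, as a shift and turn from the pose commanded when the call began, along the tool's axes at that moment, turning the shorter way round; what a row does not reach only later rows make up. A row lasts 1/12 s, in which the tool goes at most 41.7 mm and 7.16 degrees, less where a joint would pass 70% of its speed; a pose out of reach is approached as far as the arm can. A call with a number of a shift or a turn outside -1 to 1 is refused whole. A call with a gripper value outside its range is refused whole. OPENING is the closure, from -1 (fully open) to 1 (shut), set as the call begins (- or left out, the last holds). The fingers move at their own pace and stop on an object; the grip force is fixed at half the most. Time passes only in rows, so rows that repeat a pose let the fingers close. It gives the time, the measured TCP pose, the force, the opening and the grip force at its end, in the units of the state.
- get_obs(): the state, without advancing time (a new reading comes with each control period).
- snapshot(name): name is "scene" or "top" or "wrist"; returns the picture (384x512x3 uint8, red, green, blue); there is no depth.
- camera_params(name): a dict with "mtx" (3x3 intrinsics, pixels), "rvec" (rotation vector, rad) and "tvec" (3), from world to camera coordinates, as OpenCV has them. Camera axes: x right, y down, z forward; pixel columns grow to the right and rows downward; lengths in m; the calibration is good to about 2 mm. The wrist camera is an equidistant fisheye: a pixel r from the principal point sees the ray r / f radians off the axis. A picture is of the moment at which its call begins: read the wrist's pose just before it. camera_params takes no time and is no camera call; for the wrist camera it gives the pose at the moment of the call.
- close_job(): hands the job in; it is judged then, once.
Trained networks look in the newest picture that a camera, given by its name, has taken for a name from the list of things; names that differ only in an ending like _2 or _b are one class to them, and where a whole thing is asked for, a point or a joint stands for the part that bears it (a point fixed in the world has none). Each returns a list of dicts, best first, with "p" (0 to 1); they miss things now and then, are a little off and sometimes report something else, mostly with a low value. They report only what shows in the picture. A call takes as long as a camera call. They do not tell look-alikes from the thing itself.
- boxes_of(camera, thing): "rect" ([left, top, width, height] in pixels, round what is visible of it).
- cut_out(camera, thing): "pixels" (384x512 bool, what is visible of it) and "rect" ([left, top, width, height] in pixels, round what is visible of it).
- landmark_of(camera, thing): "uv" ([column, row] in pixels: a listed point, or the origin of a listed thing).
The state is a dict: "clock": time; "joint_pos": joint angles; "qvel": joint speeds; "tau": joint torques, N m; "tool_pos": TCP position; "orientation": TCP orientation; "force": force on the tool from outside, world axes, zero at the start; "moment": the same for the moment, N m; "opening": finger opening in m; "gripper_force": force on a finger pad.
Only numpy, scipy, OpenCV 4.12 (cv2) and the standard library are available. Lean on these libraries where they do the work, as an engineer would, in place of code of your own. Each camera call takes 0.05 s, during which the arm holds its last target. There are 200 camera calls.

## Working session

There is one attempt and no reset: what is moved stays moved. The work goes in short steps, Python scripts to look and compute and a shell command to move; the robot and the scene stay as the last step left them, time stands still between calls to the robot, and variables do not carry over. Pictures are saved under pics/ and viewed, at most 12 in all, crops included, and the job is handed in when it is done.

```bash
ls; mkdir -p pics
python3 - <<'E'
from plant import *
import cv2,numpy as np
print(get_obs())
ims=[]
for c in("scene","top"):
    im=snapshot(c); cv2.imwrite(f"pics/{c}0.png",cv2.cvtColor(im,cv2.COLOR_RGB2BGR))
    p=camera_params(c);print(c,p)
    for t in("carrier","carrier_floor","carrier_ledge","lid_hinge","lid_edge","brick","tray"):
        print(t,[(np.round(d["uv"],1).tolist(),round(d["p"],2)) for d in landmark_of(c,t)][:4])
    for t in ("carrier","brick","tray"): print(t,[(np.round(d["rect"]).tolist(),round(d["p"],2)) for d in boxes_of(c,t)][:4])
E
```

```text
pics
{'clock': 0.0, 'joint_pos': array([ 8.50906491e+01,  2.05914727e+01,  6.34444901e-01, -1.87008575e-02,
       -7.01366141e+01, -1.65068846e+01]), 'qvel': array([ 0.1246701 , -0.01698478, -0.05854801,  0.01694168,  0.03664334,
       -0.01589047]), 'tau': array([-2.74924656e-03, -5.82707191e+01,  2.93053919e+01,  6.99676126e+00,
        7.12816996e-03, -1.78567143e-04]), 'tool_pos': array([0.24630953, 0.62787125, 0.18993188]), 'orientation': array([ 1.79905222e+02, -9.75340608e-03, -2.14225960e+01]), 'force': array([-0.40577158,  0.21150566,  0.99721498]), 'moment': array([-0.02326722, -0.03333457,  0.05148437]), 'gripper_force': 0.0, 'opening': 0.08757561483962766}
scene {'mtx': array([[416.43387287,   0.        , 259.56224799],
       [  0.        , 416.43387287, 188.86386776],
       [  0.        ,   0.        ,   1.        ]]), 'rvec': array([ 1.4754278 ,  2.0533234 , -0.87682645]), 'tvec': array([ 0.10754638, -0.26248421,  1.57599763])}
carrier [([368.1, 228.7], 0.83), ([397.2, 184.1], 0.73), ([289.3, 229.8], 0.69)]
carrier_floor [([397.2, 184.4], 0.97), ([290.0, 226.9], 0.6
[... 872 characters left out ...]
.1, 218.7], 0.78), ([116.4, 292.7], 0.56)]
carrier_floor [([154.9, 219.7], 0.9), ([223.4, 196.5], 0.76), ([120.3, 291.6], 0.68), ([293.9, 118.3], 0.23)]
carrier_ledge [([223.8, 188.9], 0.88), ([114.1, 292.3], 0.67), ([147.8, 219.8], 0.65)]
lid_hinge [([91.6, 295.3], 0.94), ([191.3, 182.7], 0.74), ([123.4, 216.8], 0.61)]
lid_edge [([161.3, 222.1], 0.92), ([165.7, 172.8], 0.87), ([124.2, 294.7], 0.64)]
brick [([373.0, 206.5], 0.7)]
tray [([334.9, 144.8], 0.61)]
carrier [([86.0, 267.0, 54.0, 60.0], 0.88), ([159.0, 133.0, 92.0, 100.0], 0.86), ([119.0, 191.0, 53.0, 54.0], 0.82)]
brick [([357.0, 183.0, 40.0, 50.0], 0.9), ([160.0, 133.0, 91.0, 96.0], 0.39)]
tray [([284.0, 181.0, 41.0, 56.0], 0.84)]
```

Run:
```python
import cv2
for c in("scene","top"):
    im=cv2.imread(f"pics/{c}0.png"); cv2.imwrite(f"pics/{c}1.png",cv2.resize(im,(800,600)))
```

```text
(no output)
```

View pics/top1.png

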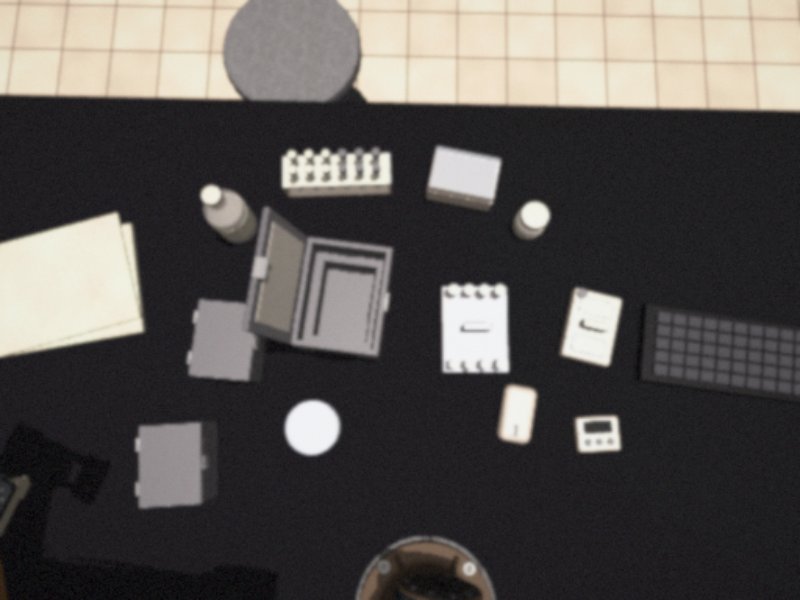

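View pics/scene1.png

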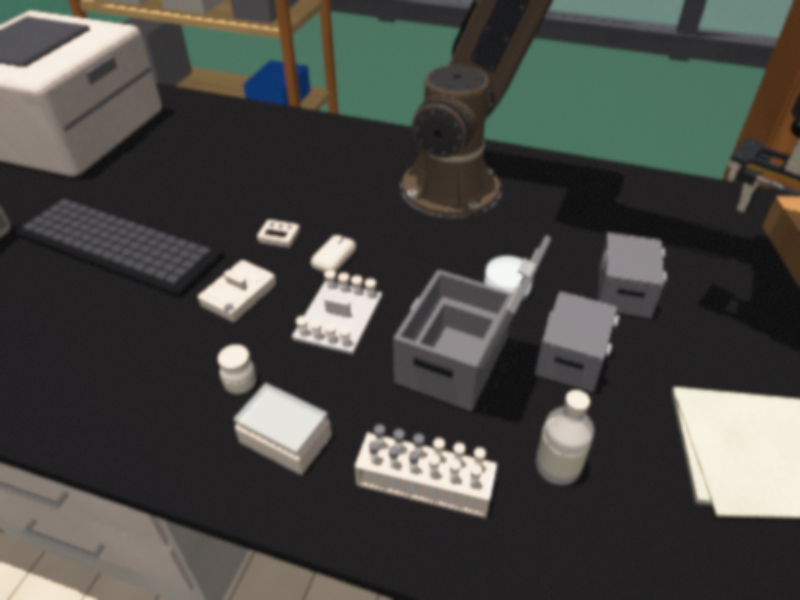

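The top view shows the open carrier at (345,295), in 800x600 pixels. Two smaller closed carriers stand at (225,340) and (170,465). The tray with vials is at (475,328) and the brick with its rib at (591,327). Possible mix-ups, all rejected by description: the closed boxes for the carrier, the tip box (464,177), timer (598,434) and mouse (517,413) for the white brick. I choose the open carrier, the vial plate and the ribbed slab.

```bash
cat > h.py <<'E'
from plant import *
import cv2,numpy as np
from scipy.spatial.transform import Rotation as R
def ray(c,uv,p=None):
    p=p or camera_params(c); K=p["mtx"]; Rm=cv2.Rodrigues(p["rvec"])[0]
    x=(np.atleast_2d(uv)-K[:2,2])/[K[0,0],K[1,1]]
    if c=="wrist":
        r=np.linalg.norm(x,axis=1,keepdims=True); d=np.hstack([np.sin(r)*x/np.maximum(r,1e-9),np.cos(r)])
    else: d=np.hstack([x,np.ones((len(x),1))])
    return -Rm.T@p["tvec"], d@Rm
def atz(c,uv,z,p=None):
    o,d=ray(c,uv,p); return o+d*((z-o[2])/d[:,2:])
def proj(c,P,p=None):
    p=p or camera_params(c); K=p["mtx"]; q=np.atleast_2d(P)@cv2.Rodrigues(p["rvec"])[0].T+p["tvec"]
    if c=="wrist":
        r=np.linalg.norm(q[:,:2],axis=1,keepdims=True); x=q[:,:2]/np.maximum(r,1e-9)*np.arctan2(r,q[:,2:])
    else: x=q[:,:2]/q[:,2:]
    return x*[K[0,0],K[1,1]]+K[:2,2]
def go(pos,yaw):
    o=get_obs(); A=R.from_euler("xyz",o["orientation"],degrees=True)
    B=R.from_euler("xyz",[180,0,yaw],degrees=True)
    s=A.inv().apply(np.array(pos)-o["tool_pos"])
    print("row:",np.round(s/0.3,3),np.round((A.inv()*B).as_rotvec()/np.pi,4),"rows needed",np.linalg.norm(s)/.0417)
def st():
    o=get_obs(); print(round(o["clock"],2),np.round(o["tool_pos"],4),np.round(o["orientation"],2),"F",np.round(o["force"],1),"op",round(o["opening"],4),"g",round(o["gripper_force"],1),"j",np.round(o["joint_pos"],0))
E
python3 - <<'E'
from h import *
s=1.5625*1.0
k=512/800
rim=np.array([[308,237],[392,247],[380,355],[293,343]])*k
print("rim",atz("top",rim,.12).round(3)); 
w=atz("top",rim,.12); print([np.linalg.norm(w[i]-w[i-1]).round(3) for i in range(4)], w.mean(0))
for n,c,z in(("tray",[[441,285],[509,285],[509,374],[441,374]],.01),("brick",[[576,289],[622,298],[607,366],[561,356]],.028)):
    w=atz("top",np.array(c)*k,z); print(n,w.round(3).tolist(),[np.linalg.norm(w[i]-w[i-1]).round(3) for i in range(4)], w.mean(0))
print(camera_params("wrist"))
go([0.47,0.0,0.35],90)
E
```

```text
rim [[0.63  0.212 0.12 ]
 [0.616 0.069 0.12 ]
 [0.432 0.084 0.12 ]
 [0.449 0.229 0.12 ]]
[np.float64(0.182), np.float64(0.144), np.float64(0.185), np.float64(0.145)] [0.53184288 0.14847048 0.12      ]
tray [[0.575, -0.023, 0.01], [0.577, -0.151, 0.01], [0.411, -0.15, 0.01], [0.408, -0.025, 0.01]] [np.float64(0.167), np.float64(0.128), np.float64(0.167), np.float64(0.125)] [ 0.49270932 -0.08732538  0.01      ]
brick [[0.569, -0.271, 0.028], [0.554, -0.356, 0.028], [0.428, -0.324, 0.028], [0.444, -0.241, 0.028]] [np.float64(0.128), np.float64(0.086), np.float64(0.13), np.float64(0.084)] [ 0.49869294 -0.2978068   0.028     ]
{'mtx': array([[297.31863964,   0.        , 252.90052481],
       [  0.        , 297.31863964, 194.31299417],
       [  0.        ,   0.        ,   1.        ]]), 'rvec': array([-1.65835251,  2.4340025 ,  0.376095  ]), 'tvec': array([ 0.67534101, -0.03800883,  0.39301966])}
row: [ 1.458  1.678 -0.53 ] [-0.    -0.    -0.619] rows needed 16.44229207688878
```

Run:
```python
from h import *
o=get_obs();A=R.from_euler("xyz",o["orientation"],degrees=True)
p=camera_params("wrist");Rm=cv2.Rodrigues(p["rvec"])[0]
print("cam in tool",A.inv().apply(-Rm.T@p["tvec"]-o["tool_pos"]).round(3),"axis",A.inv().apply(Rm[2]).round(3))
go([0.30,0.5,0.40],-50)
go([0.53,0.14,0.40],-95)
```

```text
cam in tool [ 0.083 -0.    -0.195] axis [-0.302 -0.     0.953]
row: [ 0.322  0.333 -0.697] [-0.      0.      0.1588] rows needed 6.022632450728446
row: [ 1.474  1.17  -0.697] [-0.      0.      0.4088] rows needed 14.440396129251866
```

```bash
python3 -m inch '0 0 -0.35 0 0 0; 0 0 -0.35 0 0 0; 0 0 -0.5 0 0 0.1; 0.2 0.15 -0.7 0 0 0.2; 0.2 0.15 -0.7 0 0 0.2; 0.4 0.35 -0.7 0 0 0.25; 0.7 0.55 -0.7 0 0 0.3; 0.9 0.7 -0.7 0 0 0.35; 0.9 0.7 -0.7 0 0 0.4; 0.9 0.7 -0.7 0 0 0.41' && python3 -c "
from h import *
go([0.53,0.14,0.40],-95)"
```

```text
clock: 1.93
tool_pos: [0.3799, 0.4007, 0.3973]
orientation: [-180.0, 0.0, -79.0]
force: [2.2, 1.0, 1.4]
opening: 0.0874
gripper_force: 0.0
row: [ 0.948 -0.326 -0.009] [-0.0001  0.0003  0.0887] rows needed 7.213514893938846
```

```bash
python3 -m inch '0.95 -0.32 0 0 0 0.09; 0.95 -0.32 0 0 0 0.09; 0.95 -0.32 0 0 0 0.09; 0.95 -0.32 0 0 0 0.09; 0.95 -0.32 0 0 0 0.09; 0.95 -0.32 0 0 0 0.09; 0.95 -0.32 0 0 0 0.09; 0.95 -0.32 0 0 0 0.09; 0.95 -0.32 0 0 0 0.09; 0.95 -0.32 0 0 0 0.09'
python3 - <<'E'
from h import *
st(); p=camera_params("wrist"); im=snapshot("wrist"); cv2.imwrite("pics/w1.png",im[...,::-1]); np.save("w1.npy",p,allow_pickle=True)
for t in("carrier","carrier_floor","carrier_ledge","lid_hinge","lid_edge"):
    print(t,[(np.round(d["uv"],1).tolist(),round(d["p"],2)) for d in landmark_of("wrist",t)][:4])
c,s=np.cos(np.radians(-5.2)),np.sin(np.radians(-5.2)); v=im[...,::-1].copy()
for z,a,b in((.12,92,72),(.066,84,64),(.066,68,48),(.008,68,48)):
    P=[[.532+c*x-s*y,.148+s*x+c*y,z] for x,y in((-a/1e3,-b/1e3),(a/1e3,-b/1e3),(a/1e3,b/1e3),(-a/1e3,b/1e3))]
    q=proj("wrist",P,p); cv2.polylines(v,[np.int32(q*16)],1,(0,0,255),1,cv2.LINE_AA,4)
cv2.imwrite("pics/w1o.png",cv2.resize(v,(800,600)))
E
```

```text
clock: 2.77
tool_pos: [0.5295, 0.1412, 0.3967]
orientation: [180.0, 0.0, -95.0]
force: [-0.5, -0.3, -0.0]
opening: 0.0875
gripper_force: 0.0
2.77 [0.5295 0.1412 0.3967] [179.98   0.   -95.03] F [-0.5 -0.3 -0. ] op 0.0875 g 0.0 j [ 35.   5.   6.  -0. -92. -40.]
carrier [([380.8, 255.2], 0.94), ([251.0, 151.2], 0.58)]
carrier_floor [([379.8, 255.4], 0.61), ([252.1, 151.7], 0.58)]
carrier_ledge [([250.3, 157.6], 0.98), ([386.0, 267.6], 0.86)]
lid_hinge [([251.1, 204.3], 0.61)]
lid_edge [([248.8, 272.3], 0.93), ([299.6, 238.1], 0.69)]
```

View pics/w1o.png

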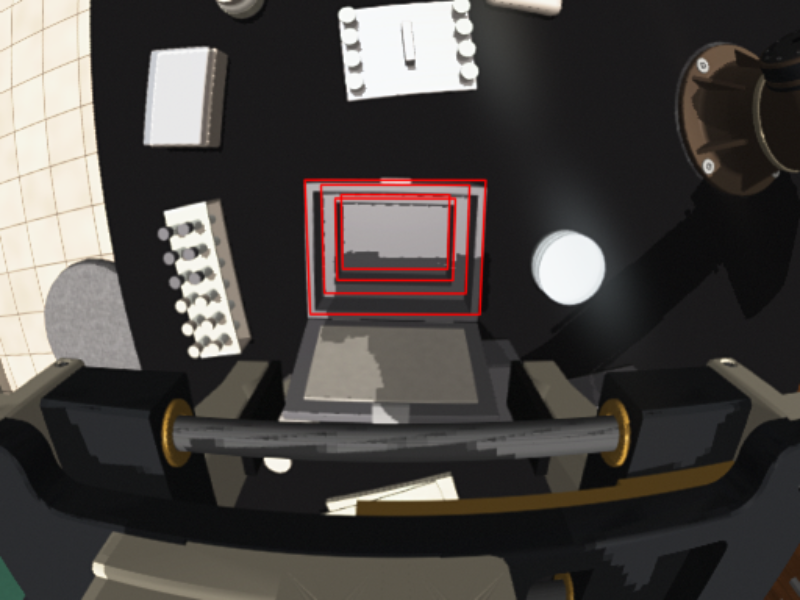

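The wrist view shows the carrier model lying within a few pixels of the real rim (305-487, 180-318), with the tray at the top (410,45). I'll refine this by edge alignment.

```bash
cat >> h.py <<'E'
from scipy.optimize import minimize
from scipy.ndimage import map_coordinates
CAR=[(.12,.184,.144),(.12,.168,.128),(.066,.136,.096),(.008,.136,.096)]
def loops(model,x0):
    x,y,t=x0; t=np.radians(t); c,s=np.cos(t),np.sin(t)
    for z,a,b in model:
        k=np.array([[-a,-b],[a,-b],[a,b],[-a,b]])/2
        yield np.c_[x+c*k[:,0]-s*k[:,1],y+s*k[:,0]+c*k[:,1],np.full(4,z)]
def fit(im,p,model,x0,cam="wrist"):
    g=cv2.cvtColor(im,cv2.COLOR_RGB2GRAY).astype(float)
    def cost(v,G):
        P=np.vstack([L[i-1]+(L[i]-L[i-1])*np.linspace(0.05,.95,60)[:,None] for L in loops(model,v) for i in range(4)])
        q=proj(cam,P,p); return -map_coordinates(G,[q[:,1],q[:,0]],order=1,mode="nearest").mean()
    x=np.array(x0,float)
    for s in(3,1.5,.8):
        b=cv2.GaussianBlur(g,(0,0),s); G=np.minimum(np.hypot(cv2.Sobel(b,6,1,0),cv2.Sobel(b,6,0,1)),120)
        sim=x+np.array([[0,0,0],[.004,0,0],[0,.004,0],[0,0,2]])
        x=minimize(cost,x,args=(G,),method="Nelder-Mead",options=dict(initial_simplex=sim)).x
        print(s,x.round(4),round(-cost(x,G),1))
    return x
def draw(im,p,model,x,cam="wrist"):
    v=im[...,::-1].copy()
    v=cv2.resize(v,None,fx=4,fy=4,interpolation=cv2.INTER_CUBIC)
    for L in loops(model,x): cv2.polylines(v,[np.int32((proj(cam,L,p)*4+1.5)*16)],1,(0,0,255),1,cv2.LINE_AA,4)
    return v
E
python3 - <<'E'
from h import *
p=np.load("w1.npy",allow_pickle=True).item(); im=cv2.imread("pics/w1.png")[...,::-1].copy()
x=fit(im,p,CAR[:3],[.532,.148,-5.2]); fit(im,p,CAR[:1],[.532,.148,-5.2]); fit(im,p,CAR[2:3],[.532,.148,-5.2])
cv2.imwrite("pics/c1.png",draw(im,p,CAR,x)[430:830,750:1280])
E
```

```text
3 [ 0.5331  0.1482 -6.691 ] 55.7
1.5 [ 0.5332  0.1525 -6.5178] 91.9
0.8 [ 0.5333  0.1532 -6.29  ] 104.7
3 [ 0.5336  0.1496 -7.0124] 78.1
1.5 [ 0.5332  0.1538 -6.2405] 95.5
0.8 [ 0.5336  0.1534 -5.7994] 104.4
3 [ 0.5342  0.1571 -6.7187] 47.5
1.5 [ 0.5338  0.1573 -6.5092] 83.4
0.8 [ 0.5333  0.1531 -6.3078] 105.4
```

View pics/c1.png

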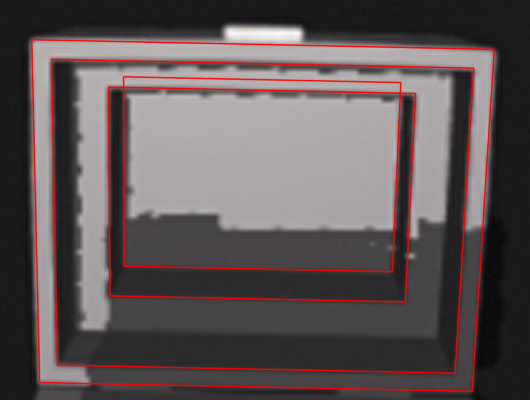

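The fit matches the rim and recess edges. The carrier is at (0.533, 0.153) with yaw -6.2°. Next is the brick.

```bash
python3 -c "
from h import *
go([0.499,-0.298,0.22],-104)"
```

```text
row: [ 1.473 -0.024  0.589] [-0.      0.0001  0.051 ] rows needed 11.413615507003882
```

```bash
python3 -m inch '0.2 0 0 0 0 0; 0.9 0 0 0 0 0.05; 0.9 0 0 0 0 0.05; 0.9 0 0 0 0 0.05; 0.9 0 0 0 0 0.05; 0.9 0 0.1 0 0 0.05; 1 0 0.2 0 0 0.05; 1 0 0.3 0 0 0.05; 1 0 0.3 0 0 0.05' 0.1 && python3 -c "
from h import *
go([0.499,-0.298,0.22],-104)"
```

```text
clock: 3.82
tool_pos: [0.5008, -0.1582, 0.3014]
orientation: [179.6, -0.0, -104.0]
force: [-0.8, 0.6, -3.0]
opening: 0.04
gripper_force: 0.0
row: [ 0.453 -0.109  0.271] [ 0.0022 -0.     -0.0002] rows needed 3.879544707544854
```

```bash
python3 -m inch '0.3 -0.07 0.18 0 0 0; 0.45 -0.11 0.27 0 0 0; 0.45 -0.11 0.27 0 0 0; 0.45 -0.11 0.27 0 0 0; 0.45 -0.11 0.27 0 0 0; 0.45 -0.11 0.27 0 0 0; 0.45 -0.11 0.27 0 0 0'
python3 - <<'E'
from h import *
st(); p=camera_params("wrist"); im=snapshot("wrist"); cv2.imwrite("pics/w2.png",im[...,::-1])
B=[(.028,.128,.088),(.052,.014,.046)]
x=fit(im,p,B,[.499,-.298,-13.9]); fit(im,p,B[1:],x)
v=draw(im,p,B,x); cv2.imwrite("pics/c2.png",cv2.resize(v[300:1300,400:1600],(792,660))[:600])
print([(np.round(d["uv"],1).tolist(),round(d["p"],2)) for d in landmark_of("wrist","brick")], proj("wrist",[x[0],x[1],0],p))
E
```

```text
clock: 4.4
tool_pos: [0.504, -0.2955, 0.2265]
orientation: [-180.0, -0.0, -103.9]
force: [-0.2, -0.3, -0.4]
opening: 0.0396
gripper_force: 0.0
4.4 [ 0.504  -0.2955  0.2265] [-1.7997e+02 -2.0000e-02 -1.0389e+02] F [-0.2 -0.3 -0.4] op 0.0396 g 0.0 j [-11.  11.  -8.   0. -71.  -3.]
3 [  0.5005  -0.2998 -12.8939] 71.5
1.5 [  0.5007  -0.2989 -12.8971] 87.4
0.8 [  0.5011  -0.2981 -13.2998] 94.4
3 [ 0.5104 -0.2803 21.2024] 70.7
1.5 [ 0.5104 -0.2806 22.3117] 76.2
0.8 [ 0.5111 -0.2811 21.7875] 68.3
[([255.0, 161.2], 0.75)] [[255.24943945 158.01691485]]
```

View pics/c2.png

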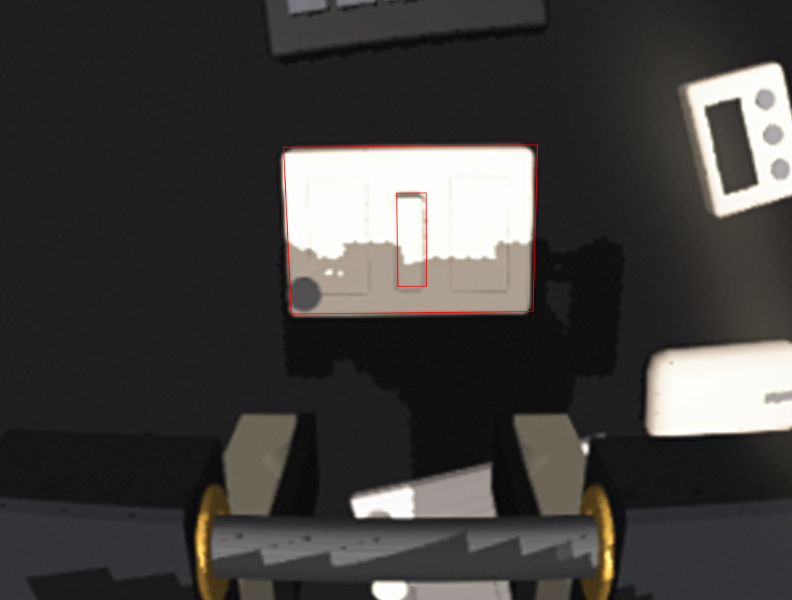

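The model lies on the brick and its rib to within about 1 px. The brick is at (0.5015, -0.297) with yaw -13.2°.

```bash
python3 -c "
from h import *
go([0.5013,-0.297,0.065],-103.2)"
```

```text
row: [0.009 0.009 0.541] [-0.0007 -0.     -0.0034] rows needed 3.890152716826768
```

```bash
python3 -m inch '0 0 0.1 0 0 0; 0.009 0.009 0.2 0 0 -0.0034; 0.009 0.009 0.32 0 0 -0.0034; 0.009 0.009 0.42 0 0 -0.0034; 0.009 0.009 0.48 0 0 -0.0034; 0.009 0.009 0.54 0 0 -0.0034; 0.009 0.009 0.54 0 0 -0.0034; 0.009 0.009 0.54 0 0 -0.0034; 0.009 0.009 0.54 0 0 -0.0034'
python3 - <<'E'
from h import *
st(); p=camera_params("wrist"); im=snapshot("wrist"); v=cv2.resize(im[...,::-1],(800,600)); cv2.imwrite("pics/w3.png",v)
go([0.5013,-0.297,0.047],-103.2)
E
```

```text
clock: 5.25
tool_pos: [0.5015, -0.2977, 0.0657]
orientation: [-179.9, -0.0, -103.2]
force: [0.8, -0.2, 0.5]
opening: 0.0393
gripper_force: 0.0
5.25 [ 0.5015 -0.2977  0.0657] [-1.7986e+02 -2.0000e-02 -1.0321e+02] F [ 0.8 -0.2  0.5] op 0.0393 g 0.0 j [-11.  18. -21.   0. -51.  -2.]
row: [-0.003  0.002  0.063] [-0.001  -0.0001 -0.0002] rows needed 0.4522234138899152
```

View pics/w3.png

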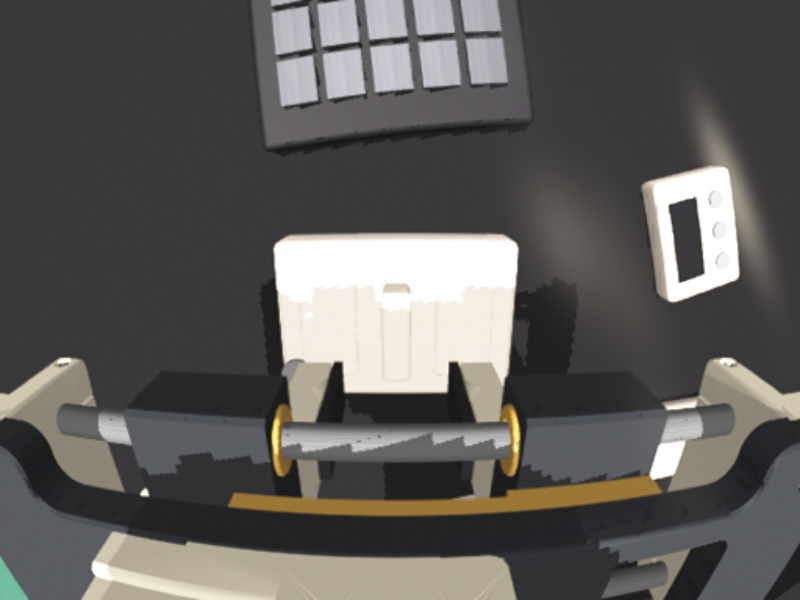

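The rib at (397,333) is centred between the fingers. I'll go down and close high on the rib, so that the gripper body clears the rim later.

```bash
python3 -m inch '-0.003 0.002 0.03 0 0 0; -0.003 0.002 0.063 0 0 0; -0.003 0.002 0.063 0 0 0; -0.003 0.002 0.063 0 0 0' && python3 -m inch '0 0 0 0 0 0; 0 0 0 0 0 0; 0 0 0 0 0 0; 0 0 0 0 0 0; 0 0 0 0 0 0; 0 0 0 0 0 0' 1
```

```text
clock: 5.63
tool_pos: [0.4989, -0.2968, 0.0442]
orientation: [179.9, 0.0, -103.3]
force: [0.2, 1.1, -0.1]
opening: 0.0395
gripper_force: 0.0
clock: 6.13
tool_pos: [0.4996, -0.297, 0.045]
orientation: [-180.0, 0.0, -103.3]
force: [0.3, 0.9, -0.5]
opening: 0.005
gripper_force: 0.0
```

Run:
```python
from h import *
st(); p=camera_params("wrist"); im=snapshot("wrist")
o=get_obs();A=R.from_euler("xyz",o["orientation"],degrees=True)
print(proj("wrist",o["tool_pos"]+A.apply([[0,0,0],[.0095,0,0],[-.0095,0,0],[0,0,-.019],[0,0,-.066]]),p).round(1))
v=draw(im,p,[(.028,.128,.088),(.052,.014,.046)],[.5013,-.297,-13.2])
cv2.imwrite("pics/w4.png",cv2.resize(v[500:1300,500:1500],(800,600)*1 if 0 else (750,600)))
```

```text
6.13 [ 0.4996 -0.297   0.045 ] [-179.99    0.   -103.3 ] F [ 0.3  0.9 -0.5] op 0.005 g 0.0 j [-11.  20. -22.   0. -49.  -2.]
[[254.1 221.3]
 [254.1 208.8]
 [254.1 233.4]
 [254.2 232.6]
 [254.5 271.3]]
```

View pics/w4.png

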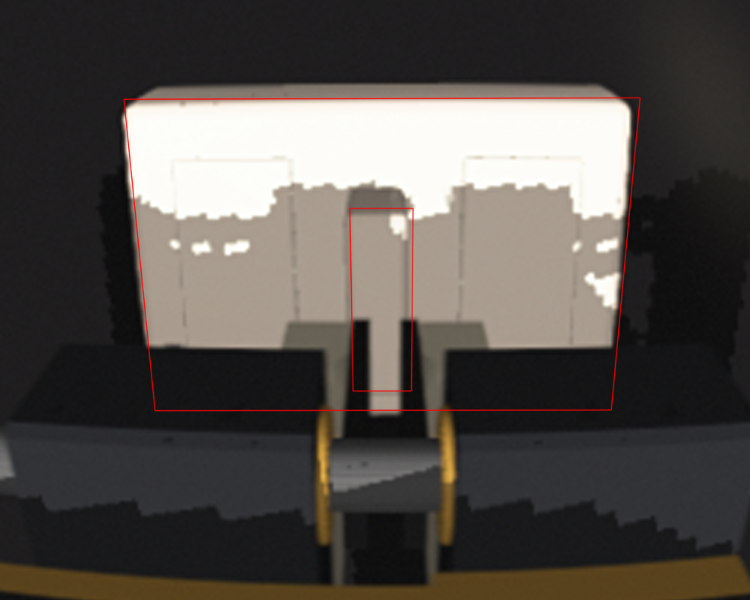

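The picture shows the brick where the model puts it. The fingertips (crop row 320) sit higher than the reported TCP implies, and they closed above the rib. I'll open, go lower in guarded steps and feel for the rib.

```bash
python3 -m inch '0 0 0 0 0 0; 0 0 0 0 0 0; 0 0 0 0 0 0; 0 0 0 0 0 0; 0 0 0 0 0 0; 0 0 0.02 0 0 0; 0 0 0.045 0 0 0; 0 0 0.045 0 0 0; 0 0 0.045 0 0 0' 0.1 && python3 -m inch '0 0 0 0 0 0; 0 0 0 0 0 0; 0 0 0 0 0 0; 0 0 0 0 0 0; 0 0 0 0 0 0; 0 0 0 0 0 0; 0 0 0 0 0 0' 1; python3 -c "
from h import *
go([0.5013,-0.297,0.031],-103.2)"
```

```text
clock: 6.93
tool_pos: [0.4989, -0.2968, 0.0305]
orientation: [179.9, 0.0, -103.3]
force: [-0.5, -0.3, 1.2]
opening: 0.0395
gripper_force: 0.0
clock: 7.52
tool_pos: [0.4996, -0.297, 0.0315]
orientation: [-180.0, 0.0, -103.3]
force: [0.2, -0.2, -0.5]
opening: 0.0018
gripper_force: 0.0
row: [-0.001 -0.006  0.002] [-0.      0.     -0.0006] rows needed 0.042567078477825745
```

```bash
python3 -m inch '0 0 0.015 0 0 0; 0 0 0.03 0 0 0; 0 0 0.04 0 0 0; 0 0 0.04 0 0 0' && python3 -m inch '0 0 0.005 0 0 0; 0 0 0.01 0 0 0; 0 0 0.015 0 0 0; 0 0 0.015 0 0 0'
```

```text
clock: 7.85
tool_pos: [0.4989, -0.2968, 0.0183]
orientation: [179.9, 0.0, -103.3]
force: [-0.5, 0.6, -0.2]
opening: 0.0008
gripper_force: 0.0
clock: 8.18
tool_pos: [0.4997, -0.2971, 0.0165]
orientation: [-180.0, -0.0, -103.3]
force: [-5.4, 3.2, 15.2]
opening: 0.0006
gripper_force: 7.7
```

Closed fingertips meet the rib top (52 mm) at a reported z of about 17.5 mm. So the true tip sits about 34.5 mm above the reported TCP, which agrees with the picture. I'll re-grip with about 4.5 mm of overlap.

```bash
python3 -m inch '0 0 -0.03 0 0 0; 0 0 -0.06 0 0 0; 0 -0.005 -0.06 0 0 0; 0 -0.005 -0.06 0 0 0; 0 -0.005 -0.06 0 0 0; 0 -0.005 -0.06 0 0 0' 0.1 && python3 -c "
from h import *
st();go([0.5013,-0.297,0.013],-103.2)"
```

```text
clock: 8.68
tool_pos: [0.5008, -0.2972, 0.0325]
orientation: [180.0, 0.0, -103.3]
force: [-0.3, 1.0, -0.4]
opening: 0.0351
gripper_force: 0.0
8.68 [ 0.5008 -0.2972  0.0325] [ 1.7997e+02  1.0000e-02 -1.0331e+02] F [-0.3  1.  -0.4] op 0.0351 g 0.0 j [-11.  21. -22.  -0. -47.  -2.]
row: [-0.001 -0.002  0.065] [ 0.0002  0.     -0.0006] rows needed 0.4673717474447964
```

```bash
python3 -m inch '0 0 0.02 0 0 0; 0 -0.002 0.045 0 0 0; 0 -0.002 0.065 0 0 0; 0 -0.002 0.065 0 0 0; 0 -0.002 0.065 0 0 0' && python3 -m inch '0 0 0 0 0 0; 0 0 0 0 0 0; 0 0 0 0 0 0; 0 0 0 0 0 0; 0 0 0 0 0 0; 0 0 0 0 0 0' 1
```

```text
clock: 9.1
tool_pos: [0.501, -0.2973, 0.0124]
orientation: [179.9, -0.0, -103.3]
force: [0.2, -0.2, -0.4]
opening: 0.0396
gripper_force: 0.0
clock: 9.6
tool_pos: [0.5017, -0.2975, 0.0136]
orientation: [-180.0, -0.0, -103.3]
force: [0.3, -0.0, 0.8]
opening: 0.0129
gripper_force: 30.0
```

```bash
python3 -m inch '0 0 -0.02 0 0 0; 0 0 -0.06 0 0 0; 0 0 -0.12 0 0 0; 0 0 -0.2 0 0 0; 0 0 -0.3 0 0 0; 0 0 -0.4 0 0 0; 0 0 -0.48 0 0 0; 0 0 -0.53 0 0 0; 0 0 -0.53 0 0 0; 0 0 -0.53 0 0 0'
python3 - <<'E'
from h import *
st(); o=get_obs(); p=camera_params("wrist"); im=snapshot("wrist"); cv2.imwrite("pics/w5.png",im[...,::-1])
z=o["tool_pos"][2]-.0132
x=fit(im,p,[(.028+z,.128,.088),(.052+z,.014,.046)],[o["tool_pos"][0],o["tool_pos"][1],o["orientation"][2]+90])
go([0.5333,0.1532,0.175],-96.2)
E
```

```text
clock: 10.43
tool_pos: [0.5015, -0.2971, 0.1725]
orientation: [-180.0, 0.0, -103.3]
force: [0.6, 0.2, -6.4]
opening: 0.0129
gripper_force: 30.0
10.43 [ 0.5015 -0.2971  0.1725] [-1.7995e+02  4.0000e-02 -1.0332e+02] F [ 0.6  0.2 -6.4] op 0.0129 g 30.0 j [-11.  13. -13.  -0. -64.  -2.]
3 [  0.5023  -0.297  -13.425 ] 63.6
1.5 [  0.5025  -0.2958 -12.3727] 76.0
0.8 [  0.5026  -0.2958 -13.0205] 80.7
row: [-1.485  0.24  -0.011] [ 0.0005  0.0003 -0.0396] rows needed 10.822004608238203
```

```bash
python3 -m inch '-0.03 0 0 0 0 0; -0.09 0.01 0 0 0 -0.003; -0.17 0.03 0 0 0 -0.008; -0.26 0.05 0 0 0 -0.012; -0.36 0.06 0 0 0 -0.016; -0.46 0.08 0 0 0 -0.02; -0.56 0.1 0 0 0 -0.024; -0.66 0.11 0 0 0 -0.028; -0.75 0.12 0 0 0 -0.032; -0.83 0.13 0 0 0 -0.04' && python3 -c "
from h import *
st();go([0.5333,0.1532,0.175],-96.2)"
```

```text
clock: 11.32
tool_pos: [0.5199, -0.0441, 0.1707]
orientation: [179.8, -0.0, -96.0]
force: [0.8, -0.4, -3.0]
opening: 0.0128
gripper_force: 30.0
11.32 [ 0.5199 -0.0441  0.1707] [ 1.7985e+02 -3.0000e-02 -9.6050e+01] F [ 0.8 -0.4 -3. ] op 0.0128 g 30.0 j [ 17.   7. -20.  -0. -63. -23.]
row: [-0.659  0.025 -0.014] [ 0.0008 -0.0002  0.0008] rows needed 4.743863707125991
```

```bash
python3 -m inch '-0.08 0 0 0 0 0; -0.16 0.01 0 0 0 0; -0.25 0.01 0 0 0 0; -0.34 0.02 0 0 0 0; -0.43 0.025 0 0 0 0; -0.51 0.025 0 0 0 0; -0.58 0.025 0 0 0 0; -0.63 0.025 0 0 0 0; -0.655 0.025 0 0 0 0; -0.655 0.025 0 0 0 0' && python3 -m inch '0 0 0 0 0 0; 0 0 0 0 0 0; 0 0 0 0 0 0'
python3 - <<'E'
from h import *
st(); o=get_obs(); p=camera_params("wrist"); im=snapshot("wrist"); cv2.imwrite("pics/w6.png",im[...,::-1])
z=o["tool_pos"][2]-.0132
M=[(.028+z,.128,.088),(.052+z,.014,.046)]
x=fit(im,p,M,[o["tool_pos"][0],o["tool_pos"][1],o["orientation"][2]+90])
print("carrier");y=fit(im,p,CAR[:1],[.5333,.1532,-6.2])
v=draw(im,p,M+[CAR[0]],x)
for L in loops(CAR[:2],y): cv2.polylines(v,[np.int32((proj("wrist",L,p)*4+1.5)*16)],1,(0,255,0),1,cv2.LINE_AA,4)
cv2.imwrite("pics/w6o.png",cv2.resize(v[200:1300,300:1700],(760,597)))
go([0.5333,0.1532,0.17],-96.2)
E
```

```text
clock: 12.15
tool_pos: [0.534, 0.1512, 0.1712]
orientation: [179.9, -0.1, -96.0]
force: [-0.2, -0.2, -3.5]
opening: 0.0128
gripper_force: 30.0
clock: 12.4
tool_pos: [0.5342, 0.149, 0.1723]
orientation: [180.0, -0.0, -96.2]
force: [-0.5, -0.4, -3.3]
opening: 0.0129
gripper_force: 30.0
12.4 [0.5342 0.149  0.1723] [ 1.7998e+02 -2.0000e-02 -9.6160e+01] F [-0.5 -0.4 -3.3] op 0.0129 g 30.0 j [ 36.  10. -16.   0. -64. -42.]
3 [ 0.5355  0.1492 -5.3384] 61.4
1.5 [ 0.5359  0.1495 -5.7637] 74.8
0.8 [ 0.5358  0.1497 -5.4854] 76.4
carrier
3 [ 0.5336  0.152  -6.8504] 71.1
1.5 [ 0.5329  0.1523 -6.5838] 84.5
0.8 [ 0.533   0.1524 -6.5738] 88.5
row: [-0.013  0.005  0.008] [ 0.     -0.      0.0002] rows needed 0.11675074340614897
```

View pics/w6o.png

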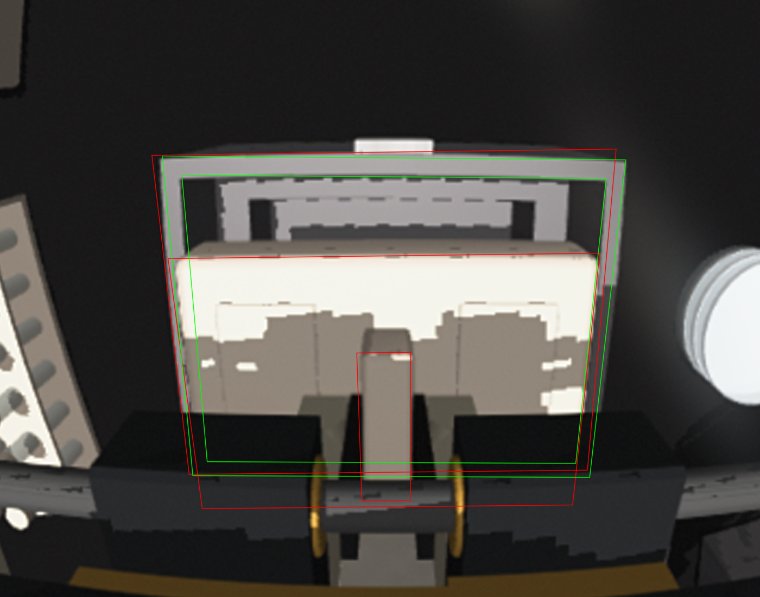

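The held brick is level and sits over the opening. The green fit lies on the rim (162-625, 158-476). I'll correct by (-1, +3) mm and lower it.

```bash
python3 -c "
from h import *
go([0.5328,0.152,0.06],-96.4)"
```

```text
row: [-0.009  0.006  0.375] [ 0.     -0.      0.0013] rows needed 2.697118886527944
```

```bash
python3 -m inch '-0.009 0.006 0.01 0 0 0.0013; -0.009 0.006 0.05 0 0 0.0013; -0.009 0.006 0.1 0 0 0.0013; -0.009 0.006 0.16 0 0 0.0013; -0.009 0.006 0.22 0 0 0.0013; -0.009 0.006 0.28 0 0 0.0013; -0.009 0.006 0.33 0 0 0.0013; -0.009 0.006 0.36 0 0 0.0013; -0.009 0.006 0.375 0 0 0.0013; -0.009 0.006 0.375 0 0 0.0013' && python3 -c "
from h import *
go([0.5328,0.152,0.0235],-96.4)"
```

```text
clock: 13.28
tool_pos: [0.5325, 0.1525, 0.0592]
orientation: [179.9, -0.1, -96.4]
force: [0.1, 0.6, -4.3]
opening: 0.013
gripper_force: 30.0
row: [ 0.002 -0.001  0.119] [ 0.0003 -0.0003  0.0003] rows needed 0.8557195868808392
```

```bash
python3 -m inch '0 0 0.02 0 0 0; 0 0 0.04 0 0 0; 0 0 0.06 0 0 0; 0 0 0.08 0 0 0; 0 0 0.1 0 0 0; 0 0 0.115 0 0 0; 0 0 0.12 0 0 0; 0 0 0.12 0 0 0' && python3 -c "
from h import *
st()"
```

```text
clock: 13.95
tool_pos: [0.5326, 0.1527, 0.0233]
orientation: [180.0, -0.0, -96.3]
force: [0.8, 0.4, -3.0]
opening: 0.0128
gripper_force: 30.0
13.95 [0.5326 0.1527 0.0233] [ 1.7996e+02 -4.0000e-02 -9.6330e+01] F [ 0.8  0.4 -3. ] op 0.0128 g 30.0 j [ 36.  19. -27.   0. -45. -43.]
```

Still hanging free inside the recess. Now the last few millimetres.

```bash
python3 -m inch '0 0 0.003 0 0 0; 0 0 0.006 0 0 0; 0 0 0.006 0 0 0; 0 0 0.006 0 0 0' && python3 -m inch '0 0 0.002 0 0 0; 0 0 0.003 0 0 0; 0 0 0.003 0 0 0'
```

```text
clock: 14.28
tool_pos: [0.533, 0.153, 0.0223]
orientation: [-180.0, 0.0, -96.3]
force: [-0.0, 0.1, -3.4]
opening: 0.0128
gripper_force: 30.0
clock: 14.53
tool_pos: [0.5331, 0.153, 0.0217]
orientation: [-180.0, 0.0, -96.3]
force: [-1.2, -0.5, 0.5]
opening: 0.0125
gripper_force: 30.0
```

```bash
python3 -m inch '0 0 0.001 0 0 0; 0 0 0.001 0 0 0; 0 0 0.001 0 0 0' && python3 -m inch '0 0 0 0 0 0; 0 0 0 0 0 0; 0 0 0 0 0 0; 0 0 0 0 0 0' 0.3 && python3 -m inch '0 0 -0.03 0 0 0; 0 0 -0.1 0 0 0; 0 0 -0.2 0 0 0; 0 0 -0.33 0 0 0; 0 0 -0.46 0 0 0; 0 0 -0.6 0 0 0; 0 0 -0.6 0 0 0; 0 0 -0.6 0 0 0'
python3 - <<'E'
from h import *
st(); p=camera_params("wrist"); im=snapshot("wrist"); cv2.imwrite("pics/w7.png",im[...,::-1])
x=fit(im,p,[(.036,.128,.088),(.060,.014,.046)],[.533,.153,-6.4]);
go([0.4927,-0.0873,0.205],-91)
E
```

```text
clock: 14.78
tool_pos: [0.5331, 0.153, 0.0216]
orientation: [-180.0, 0.0, -96.3]
force: [-3.4, -0.6, 4.9]
opening: 0.0133
gripper_force: 30.0
clock: 15.12
tool_pos: [0.5331, 0.153, 0.0209]
orientation: [-180.0, 0.0, -96.3]
force: [-0.1, -0.3, -1.2]
opening: 0.0293
gripper_force: 0.0
clock: 15.78
tool_pos: [0.5344, 0.1538, 0.2049]
orientation: [-179.7, 0.2, -96.3]
force: [-0.7, -1.0, -0.7]
opening: 0.0304
gripper_force: 0.0
15.78 [0.5344 0.1538 0.2049] [-179.7     0.24  -96.32] F [-0.7 -1.  -0.7] op 0.0304 g 0.0 j [ 36.   9. -14.   0. -67. -43.]
3 [ 0.5333  0.1545 -6.3689] 61.9
1.5 [ 0.5326  0.1543 -6.4689] 86.3
0.8 [ 0.5327  0.1543 -6.4693] 92.5
row: [ 0.812  0.045 -0.01 ] [-0.0007  0.0007 -0.0297] rows needed 5.84957363093515
```

The brick is down and centred, with a fitted (0.5327, 0.1543) against the carrier's (0.533, 0.153). Next is the tray.

```bash
python3 -m inch '0.1 0 0 0 0 0; 0.24 0.02 0 0 0 -0.01; 0.38 0.03 0 0 0 -0.02; 0.52 0.03 0 0 0 -0.03; 0.66 0.04 0 0 0 -0.03; 0.78 0.045 0 0 0 -0.03; 0.81 0.045 0 0 0 -0.03; 0.81 0.045 0 0 0 -0.03; 0.81 0.045 0 0 0 -0.03; 0.81 0.045 0 0 0 -0.03' 0.1
python3 - <<'E'
from h import *
st(); p=camera_params("wrist"); im=snapshot("wrist"); cv2.imwrite("pics/w8.png",im[...,::-1])
M=[(.01,.160,.120),(.048,.012,.05)]
x=fit(im,p,M,[.4927,-.0873,-1]); fit(im,p,M[:1],[.4927,-.0873,-1])
cv2.imwrite("pics/w8o.png",cv2.resize(draw(im,p,M,x)[200:1300,300:1700],(760,597)))
E
```

```text
clock: 16.67
tool_pos: [0.4924, -0.0867, 0.2003]
orientation: [179.9, -0.0, -90.9]
force: [-0.0, -0.1, -0.2]
opening: 0.0392
gripper_force: 0.0
16.67 [ 0.4924 -0.0867  0.2003] [ 1.7993e+02 -1.0000e-02 -9.0940e+01] F [-0.  -0.1 -0.2] op 0.0392 g 0.0 j [ 13.   4. -20.  -0. -67. -13.]
3 [ 0.4969 -0.0838  1.0272] 76.0
1.5 [ 0.4976 -0.085   1.0495] 86.8
0.8 [ 0.4974 -0.0855  0.7199] 87.3
3 [ 0.4965 -0.0844  1.0442] 115.7
1.5 [ 0.4971 -0.0837  1.4258] 110.8
0.8 [ 0.4945 -0.0844  0.6518] 104.2
```

View pics/w8o.png

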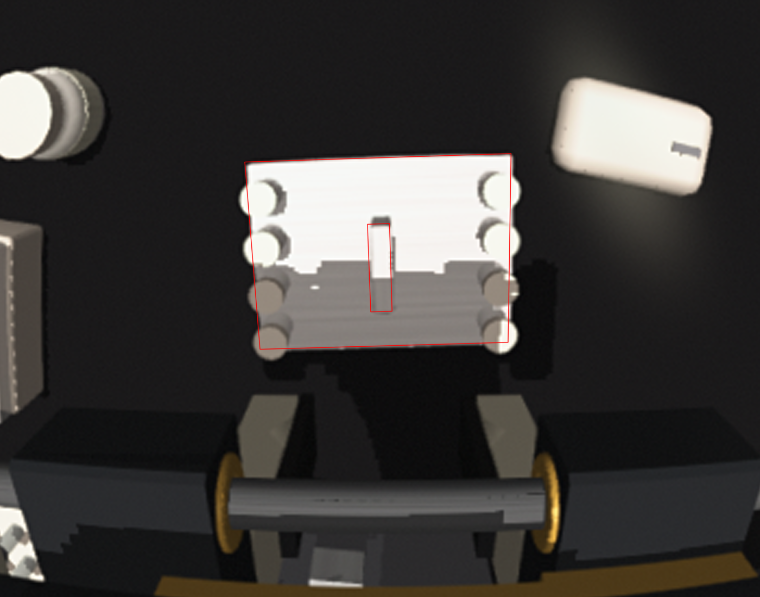

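The model lies on the tray plate (246-513, 155-350) and its rib at (381,268). The tray is at (0.497, -0.085) with yaw 0.9°.

```bash
python3 -c "
from h import *
go([0.4968,-0.085,0.04],-89.1)"
```

```text
row: [-0.005 -0.014  0.535] [ 0.0003 -0.     -0.0099] rows needed 3.8480982551920904
```

```bash
python3 -m inch '-0.005 -0.014 0.06 0 0 -0.01; -0.005 -0.014 0.16 0 0 -0.01; -0.005 -0.014 0.28 0 0 -0.01; -0.005 -0.014 0.4 0 0 -0.01; -0.005 -0.014 0.5 0 0 -0.01; -0.005 -0.014 0.535 0 0 -0.01; -0.005 -0.014 0.535 0 0 -0.01; -0.005 -0.014 0.535 0 0 -0.01; -0.005 -0.014 0.535 0 0 -0.01' && python3 -c "
from h import *
go([0.4968,-0.085,-0.012],-89.1)"
```

```text
clock: 17.47
tool_pos: [0.498, -0.085, 0.0414]
orientation: [-179.9, -0.0, -89.1]
force: [0.3, -0.0, 0.3]
opening: 0.0395
gripper_force: 0.0
row: [0.    0.004 0.178] [-0.0005 -0.      0.0003] rows needed 1.2809119087903023
```

```bash
python3 -m inch '0 0.002 0.03 0 0 0; 0 0.002 0.06 0 0 0; 0 0.002 0.09 0 0 0; 0 0.002 0.12 0 0 0; 0 0.002 0.15 0 0 0; 0 0.002 0.17 0 0 0; 0 0.002 0.178 0 0 0; 0 0.002 0.178 0 0 0' && python3 -m inch '0 0 0 0 0 0; 0 0 0 0 0 0; 0 0 0 0 0 0; 0 0 0 0 0 0; 0 0 0 0 0 0; 0 0 0 0 0 0' 1
```

```text
clock: 18.13
tool_pos: [0.4957, -0.0859, -0.0139]
orientation: [179.9, -0.0, -89.1]
force: [0.1, -0.2, 0.2]
opening: 0.0396
gripper_force: 0.0
clock: 18.63
tool_pos: [0.4961, -0.0857, -0.0127]
orientation: [180.0, 0.0, -89.1]
force: [-1.4, 1.2, 3.3]
opening: 0.0119
gripper_force: 30.0
```

```bash
python3 -m inch '0 0 -0.02 0 0 0; 0 0 -0.06 0 0 0; 0 0 -0.12 0 0 0; 0 0 -0.2 0 0 0; 0 0 -0.3 0 0 0; 0 0 -0.4 0 0 0; 0 0 -0.48 0 0 0; 0 0 -0.53 0 0 0; 0 0 -0.53 0 0 0; 0 0 -0.53 0 0 0' && python3 -c "
from h import *
go([0.533,0.152,0.147],-96.4)"
```

```text
clock: 19.47
tool_pos: [0.4961, -0.0854, 0.1462]
orientation: [-179.9, 0.1, -89.2]
force: [0.1, 0.4, -5.4]
opening: 0.012
gripper_force: 30.0
row: [-0.79  -0.135 -0.002] [-0.0003  0.0003  0.0402] rows needed 5.7623793200244275
```

```bash
python3 -m inch '-0.03 0 0 0 0 0; -0.09 -0.01 0 0 0 0.005; -0.17 -0.03 0 0 0 0.01; -0.26 -0.05 0 0 0 0.015; -0.36 -0.06 0 0 0 0.02; -0.46 -0.08 0 0 0 0.025; -0.56 -0.1 0 0 0 0.03; -0.65 -0.115 0 0 0 0.035; -0.73 -0.125 0 0 0 0.04; -0.79 -0.135 0 0 0 0.04' && python3 -m inch '0 0 0 0 0 0; 0 0 0 0 0 0; 0 0 0 0 0 0; 0 0 0 0 0 0'
python3 - <<'E'
from h import *
st(); o=get_obs(); p=camera_params("wrist"); im=snapshot("wrist"); cv2.imwrite("pics/w9.png",im[...,::-1])
z=o["tool_pos"][2]+.0127
M=[(.01+z,.160,.120),(.048+z,.012,.05)]
x=fit(im,p,M,[o["tool_pos"][0],o["tool_pos"][1],o["orientation"][2]+90])
print("carrier");y=fit(im,p,CAR[:1],[.533,.153,-6.3])
v=draw(im,p,M,x)
for L in loops(CAR[:2],y): cv2.polylines(v,[np.int32((proj("wrist",L,p)*4+1.5)*16)],1,(0,255,0),1,cv2.LINE_AA,4)
cv2.imwrite("pics/w9o.png",cv2.resize(v[200:1300,300:1700],(760,597)))
E
```

```text
clock: 20.3
tool_pos: [0.532, 0.1538, 0.1437]
orientation: [179.8, -0.1, -96.3]
force: [-0.5, -0.1, -4.0]
opening: 0.0121
gripper_force: 30.0
clock: 20.63
tool_pos: [0.5325, 0.1511, 0.1451]
orientation: [179.9, -0.1, -96.4]
force: [-0.7, -0.6, -4.4]
opening: 0.0115
gripper_force: 30.0
20.63 [0.5325 0.1511 0.1451] [ 1.7991e+02 -6.0000e-02 -9.6370e+01] F [-0.7 -0.6 -4.4] op 0.0115 g 30.0 j [ 36.  11. -18.  -0. -60. -42.]
3 [ 0.5336  0.1531 -6.4116] 48.3
1.5 [ 0.5332  0.1528 -6.5646] 57.3
0.8 [ 0.5335  0.1528 -6.8242] 60.3
carrier
3 [ 0.5334  0.1527 -6.4726] 56.3
1.5 [ 0.5332  0.1526 -6.4086] 63.2
0.8 [ 0.5333  0.1526 -6.4445] 63.3
```

View pics/w9o.png

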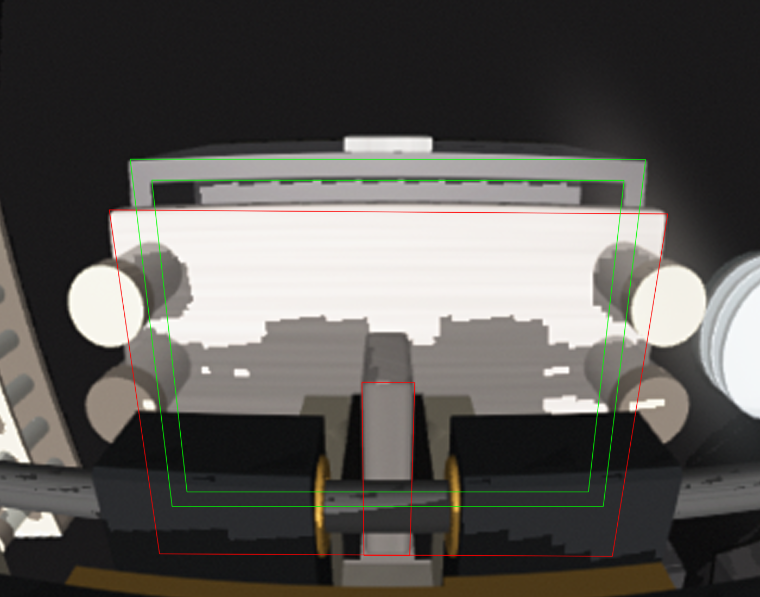

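The tray sits over the opening, aligned to within 0.3 mm and 0.3°. Lowering.

```bash
python3 -m inch '0 0 0.02 0 0 0; 0 0 0.05 0 0 0; 0 0 0.08 0 0 0; 0 0 0.12 0 0 0; 0 0 0.16 0 0 0; 0 0 0.2 0 0 0; 0 0 0.24 0 0 0; 0 0 0.27 0 0 0; 0 0 0.285 0 0 0; 0 0 0.29 0 0 0' && python3 -m inch '0 0 0.003 0 0 0; 0 0 0.006 0 0 0; 0 0 0.006 0 0 0; 0 0 0.006 0 0 0'
```

```text
clock: 21.52
tool_pos: [0.5326, 0.1514, 0.0577]
orientation: [179.9, -0.1, -96.4]
force: [-0.4, -0.2, -3.6]
opening: 0.0118
gripper_force: 30.0
clock: 21.85
tool_pos: [0.5335, 0.1521, 0.0577]
orientation: [-180.0, 0.0, -96.3]
force: [0.1, 0.1, -4.2]
opening: 0.0115
gripper_force: 30.0
```

```bash
python3 -m inch '0 0 0.004 0 0 0; 0 0 0.008 0 0 0; 0 0 0.008 0 0 0; 0 0 0.008 0 0 0' && python3 -m inch '0 0 0.003 0 0 0; 0 0 0.005 0 0 0; 0 0 0.005 0 0 0; 0 0 0.005 0 0 0'
```

```text
clock: 22.18
tool_pos: [0.5332, 0.1518, 0.0548]
orientation: [180.0, -0.0, -96.3]
force: [0.5, 0.0, -3.4]
opening: 0.0115
gripper_force: 30.0
clock: 22.52
tool_pos: [0.5332, 0.1519, 0.0533]
orientation: [-180.0, 0.0, -96.3]
force: [-0.3, 0.3, -4.1]
opening: 0.0119
gripper_force: 30.0
```

```bash
python3 -m inch '0 0 0.003 0 0 0; 0 0 0.004 0 0 0; 0 0 0.004 0 0 0; 0 0 0.004 0 0 0' && python3 -c "
from h import *
st()"
```

```text
clock: 22.85
tool_pos: [0.5333, 0.1519, 0.0533]
orientation: [-180.0, 0.0, -96.3]
force: [-4.8, 0.2, 7.1]
opening: 0.012
gripper_force: 30.0
22.85 [0.5333 0.1519 0.0533] [-1.7996e+02  1.0000e-02 -9.6310e+01] F [-4.8  0.2  7.1] op 0.012 g 30.0 j [ 36.  17. -25.   0. -48. -42.]
```

The tray touched down at exactly the expected height. Release and lift away, checking the seat with a fit.

```bash
python3 -m inch '0 0 0 0 0 0; 0 0 0 0 0 0; 0 0 0 0 0 0; 0 0 0 0 0 0' 0.3 && python3 -m inch '0 0 -0.03 0 0 0; 0 0 -0.1 0 0 0; 0 0 -0.2 0 0 0; 0 0 -0.33 0 0 0; 0 0 -0.46 0 0 0; 0 0 -0.6 0 0 0; 0 0 -0.73 0 0 0; 0 0 -0.85 0 0 0; 0 0 -0.85 0 0 0; 0 0 -0.85 0 0 0'
python3 - <<'E'
from h import *
st(); p=camera_params("wrist"); im=snapshot("wrist"); cv2.imwrite("pics/w10.png",im[...,::-1])
x=fit(im,p,[(.076,.160,.120),(.114,.012,.05)],[.533,.153,-6.4])
for z in(.07,.082):fit(im,p,[(z,.160,.120),(z+.038,.012,.05)],[.533,.153,-6.4])
for c in("wrist","scene"):
    if c=="scene": snapshot(c)
    P=camera_params(c); C=np.array([.533,.153]); t=np.radians(-6.4); ax=np.array([-np.sin(t),np.cos(t)])
    h=C+.072*ax
    for a in np.arange(1.55,1.96,.1):
        y=-np.cos(a)*.144-np.sin(a)*-.01*-1*-1; 
        # lid dir d(a): -y cos a + z sin a ; outer normal n: z cos a + y sin a
        e=h+ax*(-.144*np.cos(a)+.01*np.sin(a)); zz=.1205+.144*np.sin(a)+.01*np.cos(a)
        print(c,round(a,2),proj(c,[[e[0],e[1],zz]],P).round(1),[round(e[0],3),round(e[1],3),round(zz,3)])
    print([(np.round(d["uv"],1).tolist(),round(d["p"],2)) for d in landmark_of(c,"lid_edge")])
E
```

```text
clock: 23.18
tool_pos: [0.5334, 0.152, 0.0522]
orientation: [-180.0, 0.0, -96.3]
force: [0.0, -0.3, -0.4]
opening: 0.0294
gripper_force: 0.0
clock: 24.02
tool_pos: [0.5341, 0.1523, 0.3105]
orientation: [-179.7, 0.2, -96.3]
force: [-0.4, -1.1, -1.7]
opening: 0.0305
gripper_force: 0.0
24.02 [0.5341 0.1523 0.3105] [-179.75    0.2   -96.33] F [-0.4 -1.1 -1.7] op 0.0305 g 0.0 j [ 36.   6.  -3.   0. -81. -42.]
3 [ 0.5337  0.1549 -6.3798] 66.8
1.5 [ 0.5354  0.1539 -6.4773] 85.4
0.8 [ 0.5354  0.1538 -6.566 ] 90.3
3 [ 0.5333  0.1557 -6.2932] 66.2
1.5 [ 0.5325  0.1548 -6.8787] 82.9
0.8 [ 0.5327  0.1553 -6.0703] 86.1
3 [ 0.5327  0.154  -6.8717] 65.8
1.5 [ 0.5353  0.1527 -6.2938] 84.7
0.8 [ 0.5353  0.1527 -6.2758] 89.1
wrist 1.55 [[254.2 280.2]] [np.float64(0.542), np.float64(0.232), np.float64(0.265)]
wrist 1.65 [[254.2 291.3]] [np.float64(0.543), np.float64(0.246), np.float64(0.263)]
wrist 1.75 [[254.1 300.6]] [np.float64(0.545), np.float64(0.26), np.float64(0.26)]
wrist 1.85 [[254.1 308.2]] [np.float64(0.547), np.float64(0.274), np.float64(0.256)]
wrist 1.95 [[254.1 314.1]] [np.float64(0.548), np.float64(0.287), np.float64(0.251)]
[([256.2, 304.9], 0.84)]
scene 1.55 [[326.4 168. ]] [np.float64(0.542), np.float64(0.232), np.float64(0.265)]
scene 1.65 [[332.2 170.2]] [np.float64(0.543), np.float64(0.246), np.float64(0.263)]
scene 1.75 [[337.9 172.9]] [np.float64(0.545), np.float64(0.26), np.float64(0.26)]
scene 1.85 [[343.4 175.9]] [np.float64(0.547), np.float64(0.274), np.float64(0.256)]
scene 1.95 [[348.7 179.3]] [np.float64(0.548), np.float64(0.287), np.float64(0.251)]
[([337.7, 173.0], 0.98), ([350.4, 200.9], 0.79), ([179.4, 148.5], 0.72), ([387.3, 159.6], 0.56)]
```

The tray fits at its seated height (plate top 76 mm). The lid angle reads about 1.77 rad. I'll move behind the lid with closed fingers and work out the closing arc.

```bash
python3 -m inch '-0.1 0 0 0 0 0; -0.23 0 0 0 0 0; -0.36 0 0 0 0 0; -0.48 0 0 0 0 0; -0.52 0 0 0 0 0; -0.52 0 0.08 0 0 0; -0.52 0 0.18 0 0 0; -0.52 0 0.3 0 0 0; -0.52 0 0.35 0 0 0; -0.52 0 0.35 0 0 0' 1 && python3 -m inch '0 0 0 0 0 0; 0 0 0 0 0 0; 0 0 0 0 0 0'
python3 - <<'E'
from h import *
st(); o=get_obs(); t=np.radians(-6.4); d=o["tool_pos"][:2]-[.533,.153]
y0=-np.sin(t)*d[0]+np.cos(t)*d[1]; x0=np.cos(t)*d[0]+np.sin(t)*d[1]; z0=o["tool_pos"][2]+.0345
print(x0,y0,z0)
for deg in(105,100,95,90,80,70,60,50,40,30,20,15,10,5,2,0):
    a=np.radians(deg); r=.12
    y=.072+.0095+(-(.144 if deg>90 else r)*np.cos(a)+.01*np.sin(a)); z=.1205+r*np.sin(a)+.01*np.cos(a)
    print(deg,np.round([(y0-y)/.3,(z0-z)/.3],3))
E
```

```text
clock: 25.05
tool_pos: [0.5477, 0.3049, 0.1962]
orientation: [179.6, -0.4, -96.4]
force: [-0.4, -0.6, 0.3]
opening: 0.0004
gripper_force: 0.0
clock: 25.3
tool_pos: [0.5513, 0.3074, 0.2039]
orientation: [-179.9, 0.1, -96.3]
force: [0.6, -0.8, -0.1]
opening: 0.0008
gripper_force: 0.0
25.3 [0.5513 0.3074 0.2039] [-1.7989e+02  1.0000e-01 -9.6330e+01] F [ 0.6 -0.8 -0.1] op 0.0008 g 0.0 j [ 47.  16.  -4.   0. -70. -53.]
0.0009618250493290403 0.15551060498443886 0.2384186421944815
105 [0.09  0.015]
100 [0.131 0.005]
95 [ 0.172 -0.003]
90 [ 0.213 -0.007]
80 [ 0.283 -0.007]
70 [0.352 0.006]
60 [0.418 0.03 ]
50 [0.478 0.065]
40 [0.532 0.11 ]
30 [0.576 0.164]
20 [0.611 0.225]
15 [0.624 0.257]
10 [0.635 0.291]
5 [0.642 0.325]
2 [0.645 0.346]
0 [0.647 0.36 ]
```

```bash
python3 -m inch '0.05 0 0 0 0 0; 0.09 0 0 0 0 0; 0.13 0 0 0 0 0; 0.172 -0.003 0 0 0 0; 0.213 0 0 0 0 0; 0.25 0 0 0 0 0; 0.283 0 0 0 0 0; 0.318 0 0 0 0 0; 0.352 0 0.006 0 0 0; 0.385 0 0.017 0 0 0' && python3 -m inch '0.033 0 0.013 0 0 0; 0.063 0 0.03 0 0 0; 0.093 0 0.048 0 0 0; 0.12 0 0.07 0 0 0; 0.147 0 0.093 0 0 0; 0.17 0 0.12 0 0 0; 0.191 0 0.147 0 0 0; 0.21 0 0.177 0 0 0; 0.226 0 0.208 0 0 0; 0.226 0 0.208 0 0 0'
python3 - <<'E'
from h import *
st(); o=get_obs(); t=np.radians(-6.4); d=o["tool_pos"][:2]-[.533,.153]
print(np.cos(t)*d[0]+np.sin(t)*d[1],-np.sin(t)*d[0]+np.cos(t)*d[1],o["tool_pos"][2]+.0345)
im=snapshot("scene"); cv2.imwrite("pics/s2.png",im[...,::-1]); print([(np.round(d["uv"],1).tolist(),round(d["p"],2)) for d in landmark_of("scene","lid_edge")])
P=camera_params("scene")
for a in np.radians([0,10,20,30,60,90]):
    y=.072-.144*np.cos(a)+.01*np.sin(a); print(np.degrees(a).round(),proj("scene",[[.533-np.sin(t)*y,.153+np.cos(t)*y,.1205+.144*np.sin(a)+.01*np.cos(a)]],P).round(1))
E
```

```text
clock: 26.13
tool_pos: [0.5375, 0.1911, 0.1969]
orientation: [180.0, 0.0, -96.3]
force: [-0.2, 1.3, 0.0]
opening: 0.0005
gripper_force: 0.8
clock: 26.97
tool_pos: [0.5287, 0.1233, 0.1322]
orientation: [179.8, -0.1, -96.4]
force: [-0.7, 0.0, -0.7]
opening: 0.0007
gripper_force: 0.0
26.97 [0.5287 0.1233 0.1322] [ 1.7982e+02 -1.1000e-01 -9.6380e+01] F [-0.7  0.  -0.7] op 0.0007 g 0.0 j [ 34.  11. -21.  -0. -59. -40.]
-0.0009276655592099347 -0.02998088379496026 0.16665337282322334
[([390.0, 156.8], 0.84), ([350.5, 201.6], 0.75), ([270.7, 176.6], 0.74)]
0.0 [[266.4 190.5]]
10.0 [[267.9 184.1]]
20.0 [[270.9 178.3]]
30.0 [[275.5 173.2]]
60.0 [[297.7 164.5]]
90.0 [[327.6 168.4]]
```

The lid has followed to about 22°. Continue to shut and press.

```bash
python3 -m inch '0.01 0 0.02 0 0 0; 0.018 0 0.04 0 0 0; 0.025 0 0.06 0 0 0; 0.03 0 0.08 0 0 0; 0.034 0 0.095 0 0 0; 0.036 0 0.108 0 0 0; 0.036 0 0.118 0 0 0; 0.036 0 0.122 0 0 0; 0.036 0 0.122 0 0 0' && python3 -c "
from h import *
st()"
```

```text
clock: 27.82
tool_pos: [0.5288, 0.1139, 0.0976]
orientation: [180.0, -0.0, -96.3]
force: [-0.3, -0.5, 0.4]
opening: 0.0006
gripper_force: 0.0
27.82 [0.5288 0.1139 0.0976] [ 1.7996e+02 -3.0000e-02 -9.6340e+01] F [-0.3 -0.5  0.4] op 0.0006 g 0.0 j [ 33.  13. -24.  -0. -54. -39.]
```

```bash
python3 -m inch '0 0 0.004 0 0 0; 0 0 0.008 0 0 0; 0 0 0.008 0 0 0; 0 0 0.008 0 0 0' && python3 -m inch '0 0 0.003 0 0 0; 0 0 0.005 0 0 0; 0 0 0.005 0 0 0; 0 0 0.005 0 0 0'
```

```text
clock: 28.15
tool_pos: [0.529, 0.1141, 0.0956]
orientation: [-180.0, 0.0, -96.3]
force: [-1.2, -0.2, 0.7]
opening: 0.0004
gripper_force: 0.0
clock: 28.48
tool_pos: [0.5292, 0.1141, 0.095]
orientation: [-180.0, 0.0, -96.3]
force: [-3.5, -0.3, 8.5]
opening: 0.0003
gripper_force: 3.9
```

The force rises at exactly the shut height. Press once more, lift away and check.

```bash
python3 -m inch '0 0 0.003 0 0 0; 0 0 0.003 0 0 0; 0 0 0.003 0 0 0' && python3 -m inch '0 0 -0.04 0 0 0; 0 0 -0.15 0 0 0; 0 0 -0.28 0 0 0; 0 0 -0.4 0 0 0; 0 0 -0.53 0 0 0; 0 0 -0.66 0 0 0; 0 0 -0.72 0 0 0; 0 0 -0.72 0 0 0; 0 0 -0.72 0 0 0'
python3 - <<'E'
from h import *
p=camera_params("wrist"); im=snapshot("wrist"); M=[(.1305,.184,.144)]
x=fit(im,p,M,[.533,.153,-6.4])
a=cv2.resize(draw(im,p,M,[.533,.153,-6.4]),(512,384))
im=snapshot("scene"); cv2.imwrite("pics/f.png",np.vstack([a[:300],cv2.resize(im[120:300,130:440,::-1],(512,297))]))
print([(np.round(d["uv"],1).tolist(),round(d["p"],2)) for d in landmark_of("scene","lid_edge")])
E
```

```text
clock: 28.73
tool_pos: [0.5292, 0.1141, 0.0949]
orientation: [-179.9, 0.0, -96.3]
force: [-5.2, -0.7, 15.5]
opening: 0.0003
gripper_force: 7.3
clock: 29.48
tool_pos: [0.5293, 0.1144, 0.3105]
orientation: [-179.9, 0.1, -96.3]
force: [0.6, 0.0, -1.3]
opening: 0.0001
gripper_force: 0.0
3 [ 0.5343  0.1507 -6.2947] 88.5
1.5 [ 0.5337  0.1511 -6.2637] 100.6
0.8 [ 0.5334  0.1501 -5.9869] 102.1
[([264.6, 188.6], 0.94), ([348.9, 200.6], 0.63), ([386.6, 159.5], 0.58)]
```

View pics/f.png

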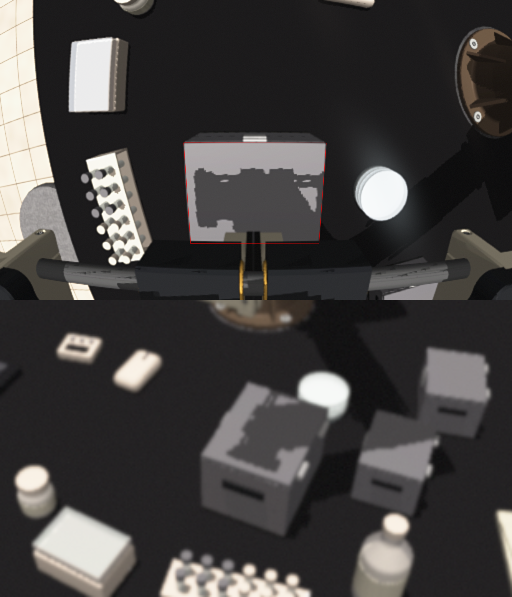

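The lid lies flat on the carrier: the model matches it at (184-326, 142-243), the scene view shows it shut at (265,455), and the bystanders are where they were. Handing in.

```bash
python3 -c "
from plant import *
print(close_job())"
```

```text
the job is handed in; nothing more can be done
None
```

The job is handed in after about 29.5 s: the brick is in the recess, the tray is seated on the ledge, the lid is shut, and in the last camera views the other things are where they were.

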